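Open the solvent jug's push-and-turn safety cap over the spill tray

ROBOT

A 6-joint arm with a two-finger parallel gripper is mounted at the origin on a cart in front of the work surface, level with it; the furniture and walls round the work are solid. World frame = base frame: x ahead of the robot, y to its left, z up, the work surface at z = 0. Lengths are in mm, angles in rad, forces in N, time in s.
With the tool pointing down it reaches from about 350 to 775 mm from the base axis. Payload 7.3 kg.
Tool frame: the origin (TCP) lies at the very end of the fingers, on their centre line; the grasp point (between the pads) lies 19 mm behind it; x points along the fingers, z is the direction in which the jaws open and shut, and the axes are right-handed (so a half turn about x gives the same grasp; the last joint's range is limited). The gripper opens to 92 mm and grips with 3 to 60 N. Pads are 19 mm wide; open, the fingers measure 130 mm over their backs; the gripper's body (75 mm by 190 mm) begins 47 mm behind the grasp point.
Start: joints at [-1.453, 0.342, 1.524, -0, 1.275, -0.146], TCP at [136.916, -506.852, 226.741] pointing down, gripper open.
Joint ranges: [-2.53, 2.53], [-0.77, 2.02], [0.04, 2.7], [-1, 4.14], [0.28, 2.66], [-3.11, 3.11]. Speed limits (rad/s): [2.57, 2.57, 3.14, 3.14, 3.14, 3.14].

INTERFACE

Orientations are given as [roll, pitch, yaw] about the fixed x, y, z axes, in that order (R = Rz(yaw) Ry(pitch) Rx(roll)).
In Python, from plant import * gives the robot as it stands.
- The arm moves only by the tool carry_out, never from a script. Its argument "rows" is a list of rows, each a list of 4 numbers: the shift along the world's x, y, z in mm, then the turn about the world's z in degrees. In form: [[x, y, z, twist], ...]. A call has 1 to 20 rows; each row is the pose to reach, as a shift and turn from the pose measured when the call began; what a row does not reach only later rows make up. A row lasts 1/12 s, in which the tool goes at most 41.7 mm and 7.16 degrees, less where a joint would pass 70% of its speed; a pose out of reach is approached as far as the arm can. A call with a gripper value outside its range is refused whole. "hand" is the finger opening in mm, from 0 to 91.8, set as the call begins (left out, the last holds). The fingers move at their own pace and stop on an object; the grip force is fixed at half the most. Time passes only in rows, so rows that repeat a pose let the fingers close. It gives the time, the measured TCP pose, the force and the opening at its end, in the units of the state.
- get_obs(): the state, without advancing time (a new reading comes with each control period).
- capture(name): name is "scene" or "side" or "wrist"; returns the picture (420x560x3 uint8, red, green, blue); there is no depth.
- camera_info(name): a dict with "camera_matrix" (3x3 intrinsics, pixels), "pose" (4x4, takes a point from camera to world coordinates); the wrist camera has in their place "mount" (4x4, takes a point from camera to tool coordinates, whose origin is the TCP and whose axes are the tool frame's). Camera axes: x right, y down, z forward; pixel columns grow to the right and rows downward; lengths in mm; the calibration is good to about 2 mm. A picture is of the moment at which its call begins: read the wrist's pose just before it. camera_info takes no time and is no camera call.
- close_job(): hands the job in, once; it reports no verdict.
The state is a dict: "time": time; "joint_positions": joint angles; "dq": joint speeds; "tau": joint torques, N m; "tool_pos": TCP position; "tcp_rot": TCP orientation; "contact_force": force on the tool from outside, world axes, zero at the start; "moment": the same for the moment, N m; "grip_width": finger opening in mm.
Only numpy, scipy, OpenCV 4.12 (cv2) and the standard library are available. Lean on these libraries where they do the work, as an engineer would, in place of code of your own. Each camera call takes 0.05 s, during which the arm holds its last target. There are 200 camera calls.

TASK

The empty white solvent jug is due for refilling: lift it by its carrying handle and set it fully down in the yellow bolted-down spill tray, where it can neither turn nor tip. Then grip the red safety cap, press it down, turn it anticlockwise (seen from above) with it pressed until it is free of its lugs, and lift it straight off. Finish still holding the cap, level and still, five to ten centimetres clear above the jug's mouth so that drips fall back in; the jug stays seated in the tray and the other things on the bench stay where they are.

Things in the scene. Friction and masses are not known exactly. Their poses are not given: they have to be found in the camera images.
- jug: Loose white plastic jug, 0.32 kg, upright. Origin at the centre of its underside, z up. Body 160 mm along x, 76 mm along y, flat top at z = 85 mm. A raised shoulder at the -x end carries the neck and cap (axis at x = -46 mm, y = 0); behind it a carrying handle bridges the back half along x. It fits the tray either way round.
- jug_handle (a point): Middle of the grip of the jug's handle, 24 mm in +x of the jug's origin, 120 mm up. With the cap on, the jug balances 20 mm nearer the neck than this point. The straight grip bar runs 60 mm along the jug's x, is 17 mm wide (y) and 18 mm thick, with 26 mm of open space under it. Axes as the jug's.
- jug_mouth (a point): Centre of the rim of the jug's mouth, 143 mm above its underside. Axes as the jug's. Outside, the neck has three lugs, each with a 4.5 mm lip on its underside, behind which the cap's three inner tabs lock.
- cap: Loose red ribbed round cap, 52 mm across, 35.5 mm tall, 0.04 kg. Origin at the centre of its underside, z up. Locked: 18 mm below the mouth's rim, its x along the jug's x (white index bar on top at -x). To free: push down 5 to 9 mm (7 suits) and, kept down, turn anticlockwise from above 0.75 to 1.3 rad (best 1.0; a stop near 1.36), then lift straight up.
- cap_liner (a joint): Sprung disc inside the cap that bears on the mouth's rim: 0.0005 m at rest, grows as the cap is pressed down, 0.0095 at the end of its travel; past about 0.0052 the tabs are clear of the lips. Pressing takes about 6 N at first, 13.5 N at the end. Reads 0 when the cap is off.
- spill_tray: Yellow tray fixed to the bench, long along its x, z up; origin at the centre of its underside. Pocket for the jug 165 mm (x) by 81 mm (y), floor 4 mm above the bench (the seated jug's underside), upright walls to 22 mm, then a lip flaring outward 10 mm up to 34 mm that guides the jug in. Bolted flanges at both ends make it 216 mm long.
- dropper_bottle: Bystander: small brown dropper bottle, 32 mm across, 70 mm tall; origin at the centre of its underside. Leave alone.
- tape_roll: Bystander: black roll of tape lying flat, 58 mm across, 19 mm tall; origin at the centre of its underside. Leave alone.
- lens_tube: Bystander: black lens tube standing on end, 32 mm across, 52 mm tall; origin at the centre of its underside. Leave alone.
Mind the look-alikes: they are no part of the job. Of the things that look like the cap, the smallest one is meant.

How it is judged (in metres and radians):
On the way, in this order (a step that is already met when the one before it is completed fails the run):
1. the jug is lifted clear of the bench by its handle (z of jug in the frame of spill_tray above 0.02 m and distance between the grasp point and jug_handle below 0.05 m and contact force between the fingers and jug above 1 N), for 0.1 s.
2. the jug stands fully down in the spill tray, cap still locked on (horizontal distance between jug and spill_tray below 0.008 m and z of jug in the frame of spill_tray below 0.007 m and angle between jug's own z axis and vertical below 0.06 rad and angle between the x axis of jug and the x axis of spill_tray, either way round below 0.12 rad and value of joint cap_liner below 0.0025 m and distance between cap and jug_mouth below 0.022 m and angle between the x axis of cap and the x axis of jug, either way round below 0.25 rad), for 0.2 s.
3. the cap is pressed down on the seated jug (horizontal distance between jug and spill_tray below 0.008 m and z of jug in the frame of spill_tray below 0.007 m and angle between jug's own z axis and vertical below 0.06 rad and angle between the x axis of jug and the x axis of spill_tray, either way round below 0.12 rad and value of joint cap_liner above 0.0035 m and angle between the x axis of cap and the x axis of jug, either way round below 0.6 rad), for 0.05 s.
4. the cap is turned free while still on the neck of the seated jug (horizontal distance between jug and spill_tray below 0.008 m and z of jug in the frame of spill_tray below 0.007 m and angle between jug's own z axis and vertical below 0.06 rad and angle between the x axis of jug and the x axis of spill_tray, either way round below 0.12 rad and angle between the x axis of cap and the x axis of jug, either way round above 0.6 rad and z of cap in the frame of jug_mouth below -0.005 m and horizontal distance between cap and jug_mouth below 0.006 m), for 0.05 s.
At the end, for the whole second after the job is handed in: Jug seated in the tray (8 mm, 3 mm in height, 0.06 rad tilt, either way round). Cap held by the fingers alone, underside 40 to 130 mm above the mouth's rim, within 30 mm of its axis, level within 0.2 rad, still. Bystanders moved under 20 mm (horizontal distance between jug and spill_tray below 0.008 m and z of jug in the frame of spill_tray below 0.007 m and angle between jug's own z axis and vertical below 0.06 rad and angle between the x axis of jug and the x axis of spill_tray, either way round below 0.12 rad and z of cap in the frame of jug_mouth between 0.04 and 0.13 m and horizontal distance between cap and jug_mouth below 0.03 m and angle between cap's own z axis and vertical below 0.2 rad and linear speed of cap below 0.03 m/s and contact force between the fingers and cap above 1 N and contact force between each of cap, the fingers and jug below 0.1 N and distance of each of dropper_bottle, tape_roll, lens_tube from where it was at the start of the episode below 0.02 m); the arm keeps its last pose, push and grip.
It fails at once if the jug is tipped more than 30 degrees (angle between jug's own z axis and vertical above 0.52 rad).
It fails at once if a bystander is knocked out of its place by more than 20 mm (distance of any of dropper_bottle, tape_roll, lens_tube from where it was at the start of the episode above 0.02 m).
It also fails if it takes over 56 s, if anything falls off the work surface, if the arm or the gripper's body presses on something with over 40 N, if the wrist force passes 120 N, or if a joint passes its speed limit or range.

## Working session

There is one attempt and no reset: what is moved stays moved. The work goes in short steps, Python scripts to look and compute and a tool call to move; the robot and the scene stay as the last step left them, time stands still between calls to the robot, and variables do not carry over. Pictures are saved under pics/ and viewed, about 8 in all and at most 12, crops included, and the job is handed in when it is done.

Besides the shell and the picture viewer there is one more tool, called as name(argument=value, ...), one argument or row to a line, values as JSON. carry_out: Moves the arm, as the interface text tells. Its arguments: {"type":"object","properties":{"rows":{"type":"array"},"hand":{"type":"number"}},"required":["rows"]}

```bash
mkdir -p pics; ls; python3 - <<'E'
from plant import *
import cv2, json
for n in("scene","side"):
    im=capture(n); cv2.imwrite(f"pics/{n}0.png",im[:,:,::-1]); i=camera_info(n); print(n,i["camera_matrix"],i["pose"])
print(camera_info("wrist")); o=get_obs(); print(o)
E
```

```text
pics
scene [[410.33344709   0.         275.10003313]
 [  0.         410.33344709 207.87580641]
 [  0.           0.           1.        ]] [[-7.04967497e-01 -5.02060657e-01  5.00955013e-01  1.21926486e+02]
 [-7.09237108e-01  4.97157738e-01 -4.99816874e-01  4.54505814e+02]
 [ 1.88472669e-03 -7.07650535e-01 -7.06560095e-01  7.29808148e+02]
 [ 0.00000000e+00  0.00000000e+00  0.00000000e+00  1.00000000e+00]]
side [[466.70313666   0.         269.71415902]
 [  0.         466.70313666 204.40782048]
 [  0.           0.           1.        ]] [[ 9.43964688e-01 -1.93029669e-01  2.67712932e-01  3.16923428e+02]
 [-3.29961390e-01 -5.33525465e-01  7.78765728e-01 -6.86220968e+02]
 [-7.49322412e-03 -8.23462279e-01 -5.67321537e-01  6.51688495e+02]
 [ 0.00000000e+00  0.00000000e+00  0.00000000e+00  1.00000000e+00]]
{'camera_matrix': array([[301.11033598,   0.        , 285.06925756],
       [  0.        , 301.11033598, 209.3422052 ],
       [  0.        ,   0.        ,   1.        ]]), 'mount': array([[ 3.72843638e-04, -2.53646415e-01,  9.67296933e-01,
        -1.57819954e+02],
       [-2.02445983e-03, 
[... 185 characters left out ...]
,  0.00000000e+00,
         1.00000000e+00]])}
{'time': 0.1, 'joint_positions': array([-1.45300139e+00,  3.42655567e-01,  1.52486575e+00, -1.08121302e-05,
        1.27537824e+00, -1.46032314e-01]), 'dq': array([ 0.00175737,  0.00092443, -0.00160799, -0.00023902, -0.00038346,
        0.00196465]), 'tau': array([ 1.88042235e-03, -4.32004094e+01, -2.44695389e+01,  7.18342303e-02,
        5.25869080e-02, -5.24531765e-05]), 'tool_pos': array([ 136.87065669, -506.50175381,  226.13259542]), 'tcp_rot': array([3.00347168, 1.56948938, 1.69650576]), 'contact_force': array([-0.74625508,  0.7805502 ,  0.31817384]), 'moment': array([ 0.0247747 ,  0.00702182, -0.04594909]), 'grip_width': 91.82397763593075}
```

View pics/scene0.png

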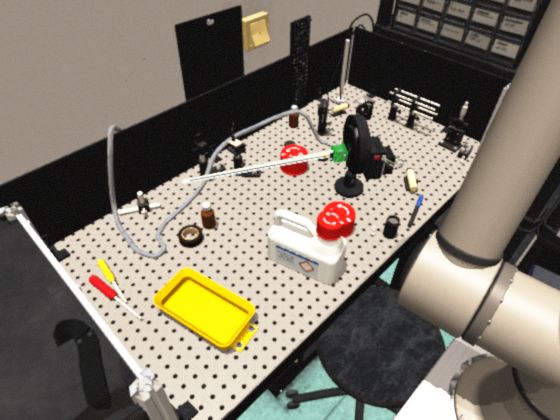

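View pics/side0.png

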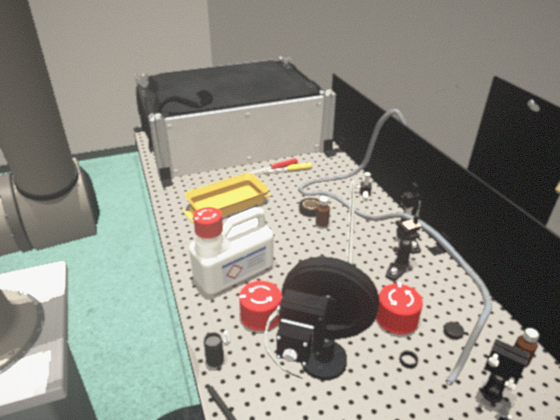

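The images show three red caps:
- **On the jug's neck:** scene (331,222), side (208,222).
- **On the bench:** scene (343,213), side (260,303).
- **On the bench, further off:** scene (294,160), side (400,307).

The one on the neck looks smallest, and it is the one on the jug. I'll confirm that in an enlarged crop.

```bash
python3 - <<'E'
import cv2, numpy as np
a=cv2.imread("pics/scene0.png");b=cv2.imread("pics/side0.png")
A=cv2.resize(a[190:350,150:360],None,fx=3.5,fy=3.5,interpolation=3)
B=cv2.resize(b[165:335,170:320],None,fx=3.5,fy=3.5,interpolation=3)
print(A.shape,B.shape)
cv2.imwrite("pics/sc.png",A);cv2.imwrite("pics/sd.png",B)
E
```

```text
(560, 735, 3) (595, 525, 3)
```

View pics/sc.png

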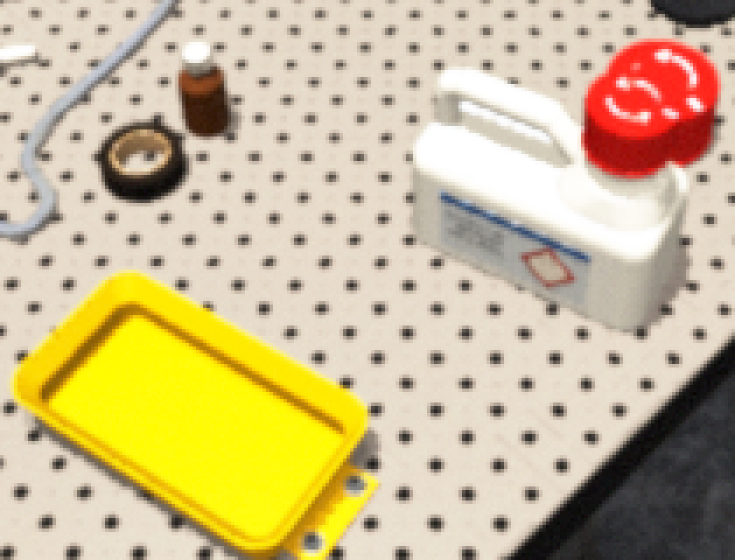

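View pics/sd.png

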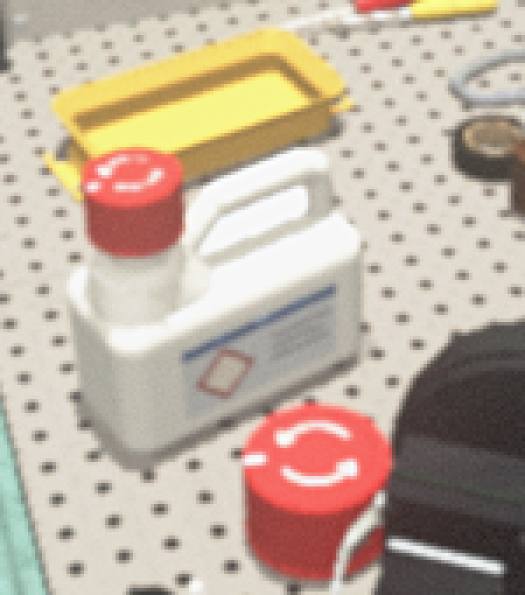

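```bash
cat > h.py <<'E'
from plant import *
import numpy as np, cv2
from scipy.spatial.transform import Rotation as R
def cam(n,o=None):
    i=camera_info(n)
    if n!="wrist": return i["camera_matrix"],i["pose"]
    T=np.eye(4);T[:3,:3]=R.from_euler('xyz',o["tcp_rot"]).as_matrix();T[:3,3]=o["tool_pos"]
    return i["camera_matrix"],T@i["mount"]
def ray(c,p):
    K,P=c; d=P[:3,:3]@np.linalg.solve(K,[p[0],p[1],1]); return P[:3,3],d/np.linalg.norm(d)
def onz(c,p,z):
    o,d=ray(c,p); return (o+d*(z-o[2])/d[2]).round(1)
def tri(c1,p1,c2,p2):
    o1,d1=ray(c1,p1);o2,d2=ray(c2,p2)
    s=np.linalg.lstsq(np.c_[d1,-d2],o2-o1,rcond=None)[0]
    a,b=o1+s[0]*d1,o2+s[1]*d2; return ((a+b)/2).round(1),np.linalg.norm(a-b).round(1)
def proj(c,X):
    K,P=c; q=np.linalg.inv(P)@np.r_[X,1]; u=K@q[:3]; return (u[:2]/u[2]).round(1)
E
python3 - <<'E'
from h import *
s=cam("scene");d=cam("side")
S=lambda x,y:(150+x/3.5,190+y/3.5)
D=lambda x,y:(170+x/3.5,165+y/3.5)
print("cap top",tri(s,S(636,101),d,D(134,170)))
print("handle rear top",tri(s,S(455,78),d,D(318,158)))
print("dropper",tri(s,S(200,52),d,(323,203)), onz(s,S(142,155),19))
for p in [(18,385),(128,272),(368,418),(265,555)]: print(onz(s,S(*p),34))
for p in [(52,105),(85,165),(290,30),(355,95)]: print('side',onz(d,D(*p),34))
print("lens",onz(s,(391,220),52),"other cap",onz(d,D(318,430),50))
E
```

```text
cap top (array([431.5,  -4.4, 161. ]), np.float64(6.2))
handle rear top (array([540.5,  25.6, 121.9]), np.float64(6.5))
dropper (array([710.2,  88.1,  63.1]), np.float64(3.3)) [701.8 150.6  19. ]
[599.5 309.2  34. ]
[619.9 218.9  34. ]
[446.2 184.4  34. ]
[425.1 275.7  34. ]
side [429.3 269.   34. ]
side [436.2 190.9  34. ]
side [613.8 309.   34. ]
side [629.6 209.8  34. ]
lens [ 389.5 -184.6   52. ] other cap [ 498.2 -105.4   50. ]
```

```bash
python3 - <<'E'
from h import *
s=cam("scene");d=cam("side")
print("fan base",onz(s,(349,187),0),onz(d,(325,360),0),"fan top",tri(s,(356,116),d,(330,258)))
print("green",tri(s,(340,153),d,(352,268)),"rod end",tri(s,(187,182),d,(353,178)))
o=get_obs(); print(R.from_euler('xyz',o["tcp_rot"]).as_matrix().round(3)); 
# yaw of tool z now
z=R.from_euler('xyz',o["tcp_rot"]).as_matrix()[:,2];print(np.degrees(np.arctan2(z[1],z[0])))
E
```

```text
fan base [ 557.  -256.4    0. ] [ 560.7 -251.8   -0. ] fan top (array([ 560.2, -243.7,  219.1]), np.float64(6.1))
green (array([ 594. , -214.1,  139.8]), np.float64(50.8)) rod end (array([777.7,  94.2, 103.7]), np.float64(12.9))
[[-0.     0.965  0.261]
 [ 0.001  0.261 -0.965]
 [-1.     0.    -0.001]]
-74.8836245774883
```

carry_out(
  rows=[
    [0,0,40,0],
    [0,0,80,0],
    [358,518,80,0],
    [358,518,80,0],
    [358,518,80,0],
    [358,518,80,0],
    [358,518,80,0],
    [358,518,80,0],
    [358,518,80,0],
    [358,518,80,0],
    [358,518,80,0],
    [358,518,80,0],
    [358,518,80,0],
    [358,518,80,0],
    [358,518,80,0],
    [358,518,80,0],
    [358,518,80,0],
    [358,518,80,0],
    [358,518,80,0],
    [358,518,80,0],
  ],
)

```text
time: 1.77
tool_pos: [494.5, 11.5, 305.6]
tcp_rot: [-2.36, 1.569, 2.617]
contact_force: [0.2, -0.8, 0.3]
grip_width: 91.5
```

```bash
python3 - <<'E'
from h import *
import pickle
o=get_obs(); im=capture("wrist"); pickle.dump(o,open("w1.pkl","wb"))
print(o["tool_pos"],o["tcp_rot"],o["time"])
cv2.imwrite("pics/w1.png",cv2.resize(im[:,:,::-1],None,fx=1.4,fy=1.4,interpolation=3))
c=cam("wrist",o)
for X in [(431,-4,160),(499,14,129),(523,247,34)]: print(proj(c,X)*1.4)
E
```

```text
[494.45295447  11.53233898 305.55926792] [-2.35988429  1.56878349  2.61746783] 1.7667
[397.88 360.22]
[398.3  263.48]
[173.88 160.44]
```

View pics/w1.png

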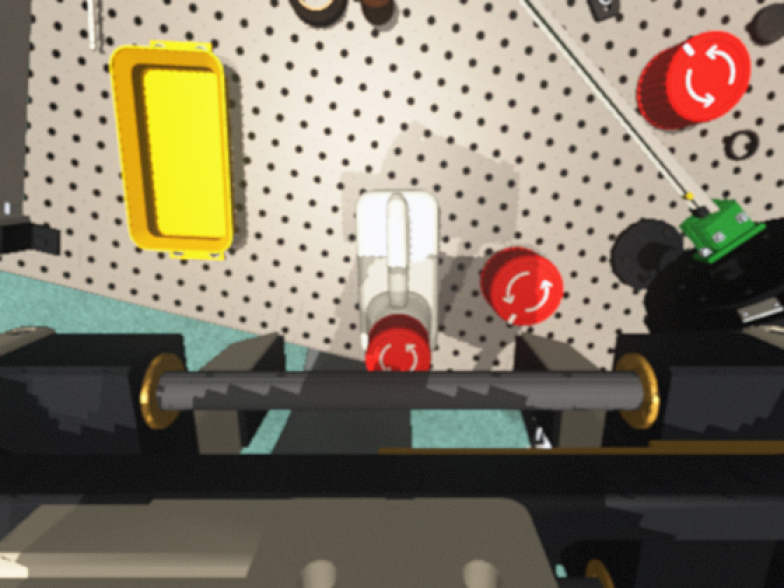

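The wrist view shows the handle bar along u≈398 (v 195–300) and the jug's axis upright in the picture, so the yaw matches. The tray's outer lip has corners near (112,48), (223,50), (232,246) and (131,248).

```bash
python3 - <<'E'
from h import *
import pickle
o=pickle.load(open("w1.pkl","rb"));c=cam("wrist",o);k=1.4
f=lambda u,v,z:onz(c,(u/k,v/k),z)
print("handle",f(398,198,129),f(398,300,129)); print("body rear",f(360,193,85),f(437,193,85))
cor=[f(111,46,34),f(223,48,34),f(233,250,34),f(133,248,34)]
print(cor,np.mean(cor,0))
fl=[f(146,68,4),f(221,70,4),f(228,238,4),f(156,237,4)];print(fl,np.mean(fl,0))
s=cam("scene"); S=lambda x,y:(150+x/3.5,190+y/3.5)
print("tri tray corner", tri(s,S(128,272),c,(223/k,48/k)),"handle rear top",tri(s,S(455,72),c,(398/k,196/k)))
# yellow mask minAreaRect rectified onto z=34
im=cv2.imread("pics/w1.png"); hsv=cv2.cvtColor(im,cv2.COLOR_BGR2HSV)
m=((abs(hsv[...,0].astype(int)-26)<10)&(hsv[...,1]>150)&(hsv[...,2]>60)).astype(np.uint8); m[:,300:]=0
m[:, :90]=0
ys,xs=np.nonzero(m)
P=np.array([f(x,y,34)[:2] for x,y in zip(xs[::3],ys[::3])],np.float32)
print(cv2.minAreaRect(P))
mb=((hsv[...,0]>24)&(hsv[...,2]>225)&(hsv[...,1]>150)).astype(np.uint8);mb[:,300:]=0;mb[:,:135]=0
mb=cv2.morphologyEx(mb,cv2.MORPH_OPEN,np.ones((9,9)))
ys,xs=np.nonzero(mb);P=np.array([f(x,y,4)[:2] for x,y in zip(xs[::3],ys[::3])],np.float32);print("floor",cv2.minAreaRect(P))
E
```

```text
handle [548.6  27.6 129. ] [469.4   6.3 129. ]
body rear [542.6  60.5  85. ] [560.   -4.4  85. ]
[array([608. , 315.3,  34. ]), array([632.9, 216.2,  34. ]), array([450.9, 177.1,  34. ]), array([426.2, 276.5,  34. ])] [529.5   246.275  34.   ]
[array([600.5, 300. ,   4. ]), array([618. , 228.1,   4. ]), array([454.9, 194.8,   4. ]), array([435.5, 270.8,   4. ])] [527.225 248.425   4.   ]
tri tray corner (array([631. , 217.4,  24.4]), np.float64(8.4)) handle rear top (array([546.1,  24.2, 118.4]), np.float64(10.5))
((428.6047058105469, 227.61227416992188), (403.3486328125, 113.04881286621094), 11.00716495513916)
floor ((527.6354370117188, 249.6119384765625), (214.37899780273438, 74.33189392089844), 12.143404960632324)
```

The tray is at about (528, 248) with yaw about 11.5°, and the jug's handle is at about (498, 14) with yaw 15°. I'm descending on the handle slightly towards the neck, then gripping it.

carry_out(
  rows=[
    [-5,0,-40,0],
    [-5,0,-80,0],
    [-5,0,-120,0],
    [-5,0,-150,0],
    [-5,0,-175,0],
    [-5,0,-195,0],
    [-5,0,-203,0],
    [-5,0,-203,0],
    [-5,0,-203,0],
  ],
)

```text
time: 2.57
tool_pos: [489.5, 9.9, 103.6]
tcp_rot: [-2.771, 1.57, 2.203]
contact_force: [-0.5, -0.4, 0.4]
grip_width: 91.4
```

carry_out(
  rows=[
    [0,0,0,0],
    [0,0,0,0],
    [0,0,0,0],
    [0,0,0,0],
    [0,0,0,0],
    [0,0,0,0],
    [0,0,0,0],
    [0,0,0,0],
  ],
  hand=5,
)

```text
time: 3.23
tool_pos: [489.5, 10.0, 103.6]
tcp_rot: [-2.754, 1.57, 2.22]
contact_force: [-0.4, 0.6, 0.3]
grip_width: 42.7
```

carry_out(
  rows=[
    [0,0,0,0],
    [0,0,0,0],
    [0,0,0,0],
    [0,0,0,0],
    [0,0,0,0],
    [0,0,0,0],
    [0,0,0,0],
    [0,0,0,0],
    [0,0,0,0],
  ],
)

```text
time: 3.98
tool_pos: [489.3, 10.0, 103.4]
tcp_rot: [-2.501, 1.569, 2.473]
contact_force: [-0.3, 0.8, -3.9]
grip_width: 16.7
```

carry_out(
  rows=[
    [0,0,0,0],
    [0,0,0,0],
    [0,0,10,0],
    [0,0,20,0],
    [0,0,35,0],
    [0,0,50,0],
    [0,0,65,0],
    [0,0,75,0],
    [0,0,75,0],
    [0,0,75,0],
    [0,0,75,0],
  ],
)

```text
time: 4.9
tool_pos: [488.7, 10.0, 177.5]
tcp_rot: [-2.173, 1.568, 2.801]
contact_force: [0.3, -0.3, -4.7]
grip_width: 16.8
```

```bash
python3 - <<'E'
from h import *
o=get_obs(); im=capture("wrist"); s=capture("scene")
print(o["tool_pos"],o["contact_force"],o["grip_width"])
z=R.from_euler('xyz',o["tcp_rot"]).as_matrix()[:,2];print(np.degrees(np.arctan2(z[1],z[0])))
cv2.imwrite("pics/w2.png",np.hstack([im[:,130:430],cv2.resize(s[150:350,140:360],(462,420),interpolation=3)])[:,:,::-1])
E
```

```text
[488.69406671  10.01678793 177.50349863] [ 0.29765313 -0.27451163 -4.70539868] 16.804787322159044
-74.98497327762816
```

View pics/w2.png

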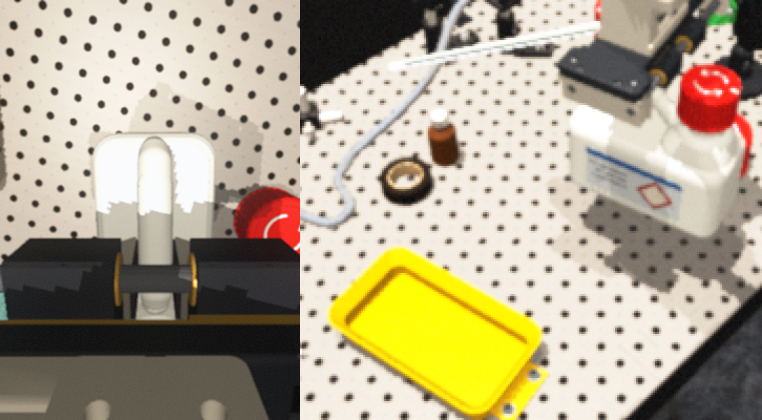

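```bash
python3 - <<'E'
from h import *
o=get_obs(); c=cam("wrist",o)
p=onz(c,(283.5,132.5),85+74);print(p, "handle rear",onz(c,(284,137),129+74))
d=(p-o["tool_pos"])[:2]; u=np.array([np.cos(np.radians(15)),np.sin(np.radians(15))]); n=np.array([-u[1],u[0]])
print(d@u,d@n,"expected 80-gx; gx=",80-d@u)
E
```

```text
[553.3  28.4 159. ] handle rear [552.   27.5 203. ]
67.16300256781167 1.0242821917572442 expected 80-gx; gx= 12.836997432188326
```

carry_out(
  rows=[
    [10,22,5,-1],
    [25,52,10,-2],
    [40,85,15,-3.5],
    [52,112,15,-3.5],
    [56,120,15,-3.5],
    [56,120,15,-3.5],
    [56,120,15,-3.5],
    [56,120,15,-3.5],
  ],
)

```text
time: 5.67
tool_pos: [543.9, 129.0, 191.7]
tcp_rot: [-1.868, 1.566, 3.045]
contact_force: [-0.0, -0.2, -4.8]
grip_width: 16.5
```

```bash
python3 - <<'E'
from h import *
import pickle
o=get_obs(); im=capture("wrist"); pickle.dump(o,open("w3.pkl","wb"))
print(o["tool_pos"],o["contact_force"],o["grip_width"])
cv2.imwrite("pics/w3.png",cv2.resize(im[:,:,::-1],None,fx=1.4,fy=1.4,interpolation=3))
E
```

```text
[543.94085896 128.95961766 191.7066289 ] [-0.03553604 -0.17753727 -4.77761942] 16.52502318109903
```

View pics/w3.png

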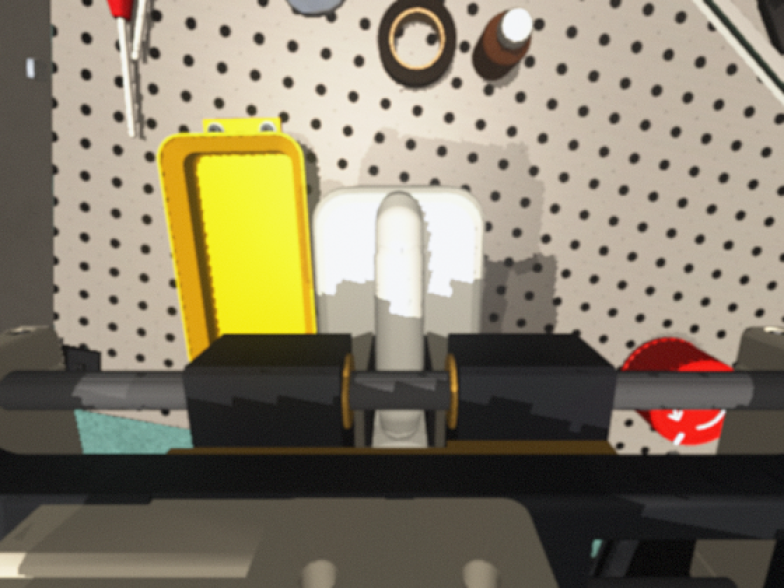

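```bash
python3 - <<'E'
from h import *
import pickle
o=pickle.load(open("w3.pkl","rb"));c=cam("wrist",o);k=1.4
f=lambda u,v,z:onz(c,(u/k,v/k),z)
print("cam",c[1][:3,3].round())
def yaw(a,b): return np.degrees(np.arctan2(*(a-b)[1::-1])).round(2)
L=f(160,160,34),f(187,345,34); Rr=f(303,160,34),f(314.5,325,34); F=f(199,165,4),f(218,335,4)
print("lipL",L,yaw(*L),"lipR",Rr,yaw(*Rr),"floorL",F,yaw(*F))
print("rear lip",f(232,136,34),"rear floor",f(250,154,4),"rear edge dir",yaw(f(175,137,34),f(285,135.5,34)))
t=np.radians(11.5);u=np.array([np.cos(t),np.sin(t)]);n=np.array([-u[1],u[0]])
def off(p): return (p[:2]@u).round(1),(p[:2]@n).round(1)
for nm,p in [("lipL",L[0]),("lipL",L[1]),("lipR",Rr[0]),("lipR",Rr[1]),("flL",F[0]),("flL",F[1]),("rear lip",f(232,136,34)),("rear fl",f(250,154,4))]: print(nm,off(p))
print("n est: floorL-40.5; lip mean. tray est",off(np.array([528.,248])))
print("jug rear",off(f(398,188,85+88)),"tcp",off(o["tool_pos"]))
z=R.from_euler('xyz',o["tcp_rot"]).as_matrix()[:,2];print(np.degrees(np.arctan2(z[1],z[0])))
E
```

```text
cam [612. 143. 349.]
lipL (array([591.7, 313.4,  34. ]), array([453.1, 284.6,  34. ])) 11.74 lipR (array([611.8, 213.2,  34. ]), array([490.1, 186.9,  34. ])) 12.19 floorL (array([592. , 299.4,   4. ]), array([452.8, 272.2,   4. ])) 11.06
rear lip [618.  264.4  34. ] rear floor [608.1 261.    4. ] rear edge dir 102.05
lipL (np.float64(642.3), np.float64(189.1))
lipL (np.float64(500.7), np.float64(188.6))
lipR (np.float64(642.0), np.float64(86.9))
lipR (np.float64(517.5), np.float64(85.4))
flL (np.float64(639.8), np.float64(175.4))
flL (np.float64(498.0), np.float64(176.5))
rear lip (np.float64(658.3), np.float64(135.9))
rear fl (np.float64(647.9), np.float64(134.5))
n est: floorL-40.5; lip mean. tray est (np.float64(566.8), np.float64(137.8))
jug rear (np.float64(624.8), np.float64(18.5)) tcp (np.float64(558.7), np.float64(17.9))
-78.5138766786376
```

The tray fit gives centre (u, n) ≈ (565.7, 136.8) along the 11.5° axes. I'm moving over it, then lowering.

carry_out(
  rows=[
    [0,20,0,0],
    [-1,50,0,0],
    [-2,80,0,0],
    [-3,105,0,0],
    [-3.5,118,0,0],
    [-3.5,120.5,0,0],
    [-3.5,120.5,0,0],
    [-3.5,120.5,-15,0],
    [-3.5,120.5,-30,0],
    [-3.5,120.5,-42,0],
    [-3.5,120.5,-50,0],
    [-3.5,120.5,-56,0],
    [-3.5,120.5,-62,0],
    [-3.5,120.5,-62,0],
  ],
)

```text
time: 6.88
tool_pos: [540.3, 248.5, 129.1]
tcp_rot: [-1.786, 1.565, 3.125]
contact_force: [1.0, -0.5, -4.2]
grip_width: 16.7
```

carry_out(
  rows=[
    [0,0.5,-4,0],
    [0,0.5,-8,0],
    [0,0.5,-12,0],
    [0,0.5,-15,0],
    [0,0.5,-18,0],
    [0,0.5,-20,0],
    [0,0.5,-20,0],
    [0,0.5,-20,0],
  ],
)

```text
time: 7.55
tool_pos: [540.3, 249.0, 109.0]
tcp_rot: [-1.776, 1.565, 3.136]
contact_force: [0.6, 0.9, -4.2]
grip_width: 16.5
```

carry_out(
  rows=[
    [0,0,-1,0],
    [0,0,-2,0],
    [0,0,-3,0],
    [0,0,-3,0],
    [0,0,-3,0],
  ],
)

```text
time: 7.97
tool_pos: [540.3, 249.3, 107.3]
tcp_rot: [-1.892, 1.566, 3.02]
contact_force: [-4.8, 0.8, 5.6]
grip_width: 16.7
```

It touched down at TCP z 107.3, against 107.5 expected. Releasing and rising.

carry_out(
  rows=[
    [0,0,1,0],
    [0,0,1,0],
    [0,0,1,0],
    [0,0,1,0],
    [0,0,1,0],
    [0,0,1,0],
    [0,0,1,0],
    [0,0,10,0],
    [0,0,35,0],
    [0,0,70,0],
    [0,0,110,0],
    [0,0,150,0],
    [0,0,150,0],
    [0,0,150,0],
  ],
  hand=91.8,
)

```text
time: 9.13
tool_pos: [541.5, 249.7, 261.0]
tcp_rot: [2.393, 1.568, 1.022]
contact_force: [1.0, 0.4, -0.7]
grip_width: 91.8
```

```bash
python3 - <<'E'
from h import *
import pickle
o=get_obs(); im=capture("wrist");s=capture("scene");d=capture("side"); pickle.dump(o,open("w4.pkl","wb"))
print(o["tool_pos"],o["contact_force"],o["grip_width"],o["joint_positions"])
for n,i in(("w4",im),("s4",s),("d4",d)): cv2.imwrite(f"pics/{n}.png",i[:,:,::-1])
a=cv2.resize(im[100:320,180:400],(400,400),interpolation=3);b=cv2.resize(s[220:360,140:280],(400,400),interpolation=3);c=cv2.resize(d[100:260,150:310],(400,400),interpolation=3)
cv2.imwrite("pics/m4.png",np.hstack([a,b])[:,:,::-1])
E
```

```text
[541.47817966 249.73558613 260.96218748] [ 1.03019237  0.36252606 -0.70208394] 91.78022541096469 [0.30254933 0.45221804 1.25901036 0.00208556 1.42800758 1.67358696]
```

View pics/m4.png

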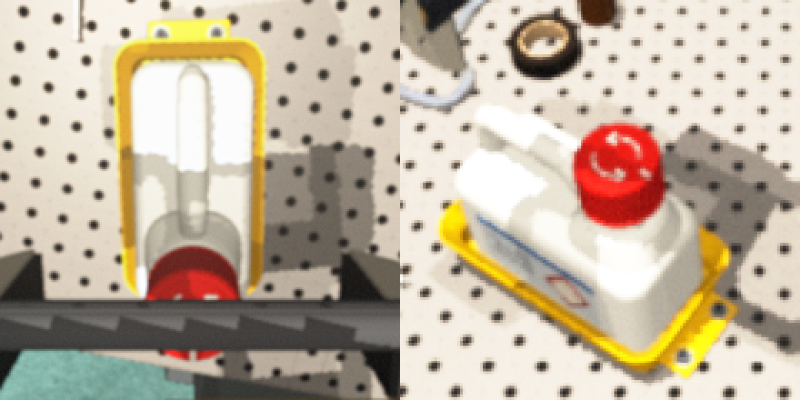

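The jug sits inside the tray rim and is level. Checking the cap's position from the scene view.

```bash
python3 - <<'E'
from h import *
s=cam("scene");d=cam("side")
im=cv2.imread("pics/s4.png");print(onz(s,(216.3,274.3),164.5),"predicted px",proj(s,(482,237.5,164.5)))
b=cv2.imread("pics/d4.png").astype(int);m=((b[...,2]>120)&(b[...,1]<60)).astype(np.uint8)
n,l,st,ce=cv2.connectedComponentsWithStats(m)
for i in range(1,n):
    if st[i,4]>60: print(st[i],ce[i])
print("side pred",proj(d,(482,237.5,164.5)),proj(d,(482,237.5,147)))
E
```

```text
[480.3 235.8 164.5] predicted px [214.9 274.3]
[376 302  44  31 681] [396.5917768  320.58002937]
side pred [204.5 149. ] [205.2 155.9]
```

The measurements agree to 2–3 mm. I'm pre-twisting by −28° so the turn stays symmetric about the jug's y axis and clears the handle.

carry_out(
  rows=[
    [-20,-4,0,-7],
    [-40,-9,0,-14],
    [-58,-13,0,-21],
    [-60,-13,0,-28],
    [-60,-13,0,-28],
    [-60,-13,0,-28],
    [-60,-13,-30,-28],
    [-60,-13,-60,-28],
    [-60,-13,-85,-28],
    [-60,-13,-105,-28],
    [-60,-13,-120,-28],
    [-60,-13,-128,-28],
    [-60,-13,-128,-28],
    [-60,-13,-128,-28],
  ],
)

```text
time: 10.45
tool_pos: [480.0, 236.1, 128.0]
tcp_rot: [-1.699, 1.563, 2.725]
contact_force: [0.2, -0.5, 0.4]
grip_width: 92.0
```

carry_out(
  rows=[
    [0,0,0,0],
    [0,0,0,0],
    [0,0,0,0],
    [0,0,0,0],
    [0,0,0,0],
    [0,0,0,0],
    [0,0,0,0],
    [0,0,0,0],
    [0,0,0,0],
    [0,0,0,0],
    [0,0,0,0],
  ],
  hand=40,
)

```text
time: 11.37
tool_pos: [480.2, 236.4, 128.3]
tcp_rot: [-1.803, 1.563, 2.622]
contact_force: [0.5, 3.1, 4.0]
grip_width: 51.8
```

carry_out(
  rows=[
    [0,0,0,0],
    [0,0,-2,0],
    [0,0,-4,0],
    [0,0,-6,0],
    [0,0,-7.5,0],
    [0,0,-7.5,0],
    [0,0,-7.5,0],
  ],
)

```text
time: 11.95
tool_pos: [480.3, 236.8, 121.8]
tcp_rot: [-1.958, 1.564, 2.467]
contact_force: [-3.4, 3.4, 10.8]
grip_width: 51.8
```

carry_out(
  rows=[
    [0,0,-1.5,0],
    [0,0,-1.5,6],
    [0,0,-1.5,12],
    [0,0,-1.5,18],
    [0,0,-1.5,24],
    [0,0,-1.5,30],
    [0,0,-1.5,36],
    [0,0,-1.5,42],
    [0,0,-1.5,48],
    [0,0,-1.5,53],
    [0,0,-1.5,58],
    [0,0,-1.5,58],
    [0,0,-1.5,58],
  ],
)

```text
time: 13.03
tool_pos: [481.4, 236.7, 121.7]
tcp_rot: [-1.73, 1.567, -2.576]
contact_force: [-0.1, -1.1, 11.3]
grip_width: 52.3
```

```bash
python3 - <<'E'
from h import *
o=get_obs(); s=capture("scene"); print(o["tool_pos"],o["contact_force"],o["moment"],o["grip_width"])
z=R.from_euler('xyz',o["tcp_rot"]).as_matrix()[:,2];print(np.degrees(np.arctan2(z[1],z[0])))
cv2.imwrite("pics/s5.png",cv2.resize(s[200:360,120:300],None,fx=3.5,fy=3.5,interpolation=3)[:,:,::-1])
E
```

```text
[481.38036442 236.6810351  121.729455  ] [-0.11832344 -1.09451733 11.27837047] [-0.12021957 -0.06735358  0.06825116] 52.28104464120076
-48.45552805368918
```

View pics/s5.png

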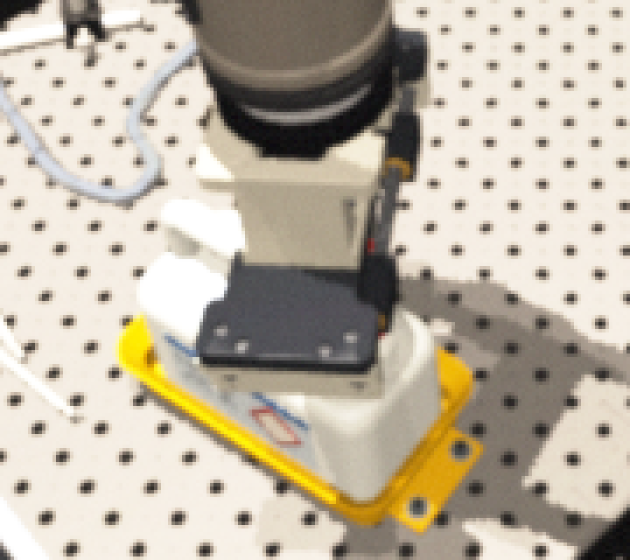

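The jug is still seated and the gripper turned the full 58°. I'm lifting gently and watching the force: about −0.4 N means the cap is free, about −3.5 N means it is still locked.

carry_out(
  rows=[
    [0,0,2,0],
    [0,0,4,0],
    [0,0,6,0],
    [0,0,8,0],
    [0,0,10,0],
    [0,0,11,0],
    [0,0,11,0],
  ],
)

```text
time: 13.67
tool_pos: [481.3, 236.5, 132.5]
tcp_rot: [-1.727, 1.566, -2.573]
contact_force: [0.3, -0.1, -1.0]
grip_width: 52.2
```

carry_out(
  rows=[
    [0,0,5,0],
    [0,0,12,0],
    [0,0,20,0],
    [0,0,30,0],
    [0,0,42,0],
    [0,0,54,0],
    [0,0,66,0],
    [0,0,76,0],
    [0,0,84,0],
    [0,0,88,0],
    [0,0,89,0],
    [0,0,89,0],
    [0,0,89,0],
    [0,0,89,0],
  ],
)

```text
time: 14.83
tool_pos: [481.0, 236.4, 220.8]
tcp_rot: [-1.78, 1.565, -2.626]
contact_force: [0.0, -0.1, 0.1]
grip_width: 52.0
```

```bash
python3 - <<'E'
from h import *
o=get_obs(); s=capture("scene");d=capture("side"); print(o["tool_pos"],o["contact_force"],o["dq"].round(3),o["grip_width"],o["time"])
a=cv2.resize(s[190:350,120:280],(400,400),interpolation=3);b=cv2.resize(d[80:240,130:290],(400,400),interpolation=3)
cv2.imwrite("pics/s6.png",np.hstack([a,b])[:,:,::-1])
print("rim px scene",proj(cam("scene"),(482,237.5,147)),"tray px")
E
```

```text
[480.97439718 236.35622143 220.84373024] [ 0.01181194 -0.13893922  0.06041817] [-0.001  0.001 -0.003 -0.002  0.002  0.001] 51.96239419202138 14.8333
rim px scene [215.9 280.4] tray px
```

View pics/s6.png

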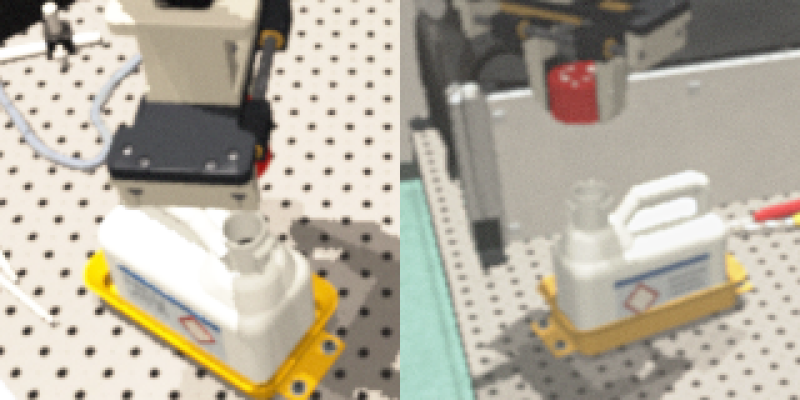

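The cap is off, held level between the fingers above the open mouth, and the jug is seated in the tray. Handing in.

```bash
python3 -c "
from plant import *
print(close_job())"
```

```text
the job is handed in; nothing more can be done
None
```

The job is handed in at about 15 s of the 56 s allowed; `close_job()` gave no verdict.

**What I did:** I lifted the jug by its handle and lowered it into the yellow tray. I then gripped the red cap on its neck, the smallest of the three. I pressed it about 6.5 mm (about 11 N), turned it 58° anticlockwise while pressed, and lifted it straight off.

**Last checks:**
- **Jug:** both camera views show it seated level in the tray with the mouth open. I did not re-measure it at the end. Touchdown was at TCP z 107.3 mm, against 107.5 expected.
- **Cap:** it is held level, with the fingers at 52.0 mm, which matches its 52 mm width. From the lift height, its underside is about 75 mm above the rim. It is within about 2 mm of where I estimated the mouth axis, and the joints are practically still.
- **Bystanders:** the arm's path stayed clear of all three. The dropper bottle and tape roll were in place in the last views that showed them. I did not measure any of them at the end, and the lens tube was not looked at again.

**Small disagreements:**
- The cap position differed by 2–3 mm between the scene view and the estimate from the grasp and tray.
- The descent onto the cap ended about 4–5 mm lower than planned, which did no harm.
- I could not see the cap turn, or read the liner, because the gripper hid it. That it came free is judged from the low pull on lifting (about 1 N) and from the last pictures.

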